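# Circlip onto a monitor-arm pivot, held spread at its groove

### The arm

A 6-joint arm with a two-finger parallel gripper is mounted at the origin on the work surface. World frame = base frame: x ahead of the robot, y to its left, z up, the work surface at z = 0. Lengths are in mm, angles in rad, forces in N, time in s.
With the tool pointing down it reaches from about 350 to 775 mm from the base axis. Payload 7.3 kg.
Tool frame: the origin (TCP) lies at the centre of the arm's flange, where the gripper is bolted on; the fingertips stand 178 mm ahead of it and the grasp point (between the pads) lies 159 mm ahead of it; z points along the fingers, y is the direction in which the jaws open and shut (so a half turn about z gives the same grasp; the last joint's range is limited). The gripper opens to 92 mm and grips with 3 to 60 N. Pads are 19 mm wide; open, the fingers measure 130 mm over their backs; the gripper's body (75 mm by 190 mm) begins 47 mm behind the grasp point.
Start: joints at [-1.429, 0.342, 1.524, -0, 1.275, -0.146], TCP at [149.038, -503.404, 404.741] pointing down, gripper open.
Joint ranges: [-2.53, 2.53], [-0.77, 2.02], [0.04, 2.7], [-1, 4.14], [0.28, 2.66], [-3.11, 3.11]. Speed limits (rad/s): [2.57, 2.57, 3.14, 3.14, 3.14, 3.14].

### API

Orientations are given as [roll, pitch, yaw] about the fixed x, y, z axes, in that order (R = Rz(yaw) Ry(pitch) Rx(roll)).
In Python, from plant import get_obs, capture, close_job gives the robot as it stands. The module is installed in compiled form; this text tells all that it offers.
- The arm moves only by the shell command python3 -m pendant 'ROWS'. ROWS is JSON, a list of rows, each a list of 3 entries, a list of its own where there are three numbers: the shift along the tool's x, y, z in m, then the turn, a rotation vector about the tool's x, y, z in rad, then the finger opening in m, from 0 to 0.0918. In form: [[[tx, ty, tz], [wx, wy, wz], fingers], ...]. A call has 1 to 10 rows; each row is the pose to reach, as a shift and turn from the pose commanded when the call began, along the tool's axes at that moment; what a row does not reach only later rows make up. A row lasts 1/12 s, in which the tool goes at most 41.7 mm and 7.16 degrees, less where a joint would pass 70% of its speed; a pose out of reach is approached as far as the arm can. A call with a gripper value outside its range is refused whole. The fingers move at their own pace and stop on an object; the grip force is fixed at half the most. Time passes only in rows, so rows that repeat a pose let the fingers close. It gives the time, the measured TCP pose, the force and the opening at its end, in the units of the state.
- get_obs(): the state, without advancing time (a new reading comes with each control period).
- capture(name): name is "scene" or "side" or "wrist"; returns a dict with "color" (400x640x3 uint8, red, green, blue), "mtx" (3x3 intrinsics, pixels), "rvec" (rotation vector, rad) and "tvec" (3), from world to camera coordinates, as OpenCV has them. Camera axes: x right, y down, z forward; pixel columns grow to the right and rows downward; lengths in mm; the calibration is good to about 2 mm. The wrist camera is an equidistant fisheye: a pixel r from the principal point sees the ray r / f radians off the axis. A picture is of the moment at which its call begins. There is no depth.
- close_job(): hands the job in, once; it reports no verdict.
The state is a dict: "time": time; "joint_positions": joint angles; "dq": joint speeds; "tau": joint torques, N m; "tool_pos": TCP position; "tcp_rot": TCP orientation; "contact_force": force on the tool from outside, world axes, zero at the start; "moment": the same for the moment, N m; "grip_width": finger opening in mm.
Only numpy, scipy, OpenCV 4.12 (cv2) and the standard library are available. Lean on these libraries where they do the work, as an engineer would, in place of code of your own. Each camera call takes 0.05 s, during which the arm holds its last target. There are 200 camera calls.

### The job

The lower link of the monitor arm is on its pivot and needs its retaining ring: take the circlip pliers out of the rest by their two handles, the ring being already on their bent tips, squeeze the handles to spread the ring and slide it, kept level, down over the steel stub until it lies on the grey washer, at the groove. Do not let it snap in yet: finish holding the pliers there with the handles still squeezed, so that the ring stays spread and square at the groove, never forcing it against the arm, and leave the cutters, phone, pen cup and black printed bracket where they are.

Things in the scene. Friction and masses are not known exactly. Their poses are not given: they have to be found in the camera images.
- pliers_grip (a point): Place to take the pliers: midway between the two handles, 55 mm behind the pivot, half-way up; 36 mm above the desk in the rest, free below down to 5 mm. x points along the pliers to the jaws, y across the handles, z up. Handle bars 11 mm high, 8.5 mm wide, from 22 mm ahead of this point to 47 mm behind it. Width over both here: 53 mm let out (bars parallel), 35 mm squeezed.
- pliers: Bent-nose circlip pliers, 150 mm long, 0.15 to 0.21 kg, lying level in the rest, handles roughly towards the robot. Origin on the pivot, half-way up; axes as pliers_grip. Balance point 26 mm behind the pivot. Two tips bent down at 90 degrees, 50 mm ahead of the pivot. Squeezing pushes the pliers about 3 mm forward (x) in the fingers, and the nose sags by 1 to 3 mm when lifted.
- handle_l (a joint): Squeeze of the pliers' handles, rad: 0 let out, 0.165 at their built-in stop; both move alike and squeezing spreads the jaws. Sprung apart: at pliers_grip they give from about 5 N and meet the stop at about 12 N a side; 20 to 25 N holds the pliers level at the stop, while under 12 N the nose may sag. The stop keeps the ring from being over-stretched; the ring passes the stub freely from 0.13.
- ring_center (a point): Centre of the circlip's bore when spread, half-way up its thickness; fixed to the pliers 118.5 mm ahead of pliers_grip and 26 mm below it, same axes (z is the ring's axis). Steel C-ring, 2 mm thick, 3.6 mm wide, its two eyes on the pliers' tips, which it cannot leave; it lies ahead of the tips. Bore 28 mm let out (too small for the stub), 33 mm spread.
- groove (a point): On the axis of the upright steel stub, where the ring's mid-plane must come: 73 mm above the desk. z is the stub's axis, up. Stub 30 mm in diameter, its chamfered end 11 mm above this point. The groove, 2.2 mm wide and 0.8 mm deep, starts right on the grey washer (48 mm across, top face 1 mm below this point), so a ring lying on the washer is at the groove.
- mount_base: Monitor-arm base bolted to the desk, origin on the desk under the stub. Base plate 125 x 115 mm; above it the lower link's round aluminium hub, 62 mm across, top at 70 mm. The link, 44 mm wide and no higher than the hub, runs along local x to a second hub 225 mm off, away from the robot within 0.3 rad.
- rest: Black printed tool rest under the pliers, fixed. Origin on the desk below the pliers' pivot, x towards the jaws. Base plate 80 mm wide, 5 mm thick, from 120 mm behind to 95 mm ahead. Uprights under the pivot (12 mm thick) and under the handle ends (6 mm thick, 97 mm behind), with ears up to 40 mm high beside them. Lift the pliers straight up out of it.
- cutters_center (a point): Small flush cutters with red handles, 110 mm long, lying on the desk; leave alone. The point is the tool's middle, 6 mm up.
- phone_center (a point): Phone, 150 x 72 x 8 mm, lying on the desk; leave alone. The point is its centre.
- pen_cup_center (a point): White square pen cup, 80 x 80 x 95 mm, with pens up to 150 mm high; leave alone. The point is the cup's middle.
- bracket_center (a point): Black printed bracket, 62 x 16 x 14 mm, lying between the rest and the arm base; leave alone. The point is 5 mm above the desk.
Things that resemble listed ones, but are neither listed nor needed, are in the scene too. Leave any orange or yellow look-alike of the rest alone.

How it is judged:
By the outcome, as a careful person would: the job done as asked, in the order asked, and still so for the second after the job is handed in, while the arm keeps its last pose, push and grip.
It also fails if it takes over 38 s, if anything falls off the work surface, if the arm or the gripper's body presses on something with over 40 N, if the wrist force passes 120 N, or if a joint passes its speed limit or range.

## Working session

There is one attempt and no reset: what is moved stays moved. The work goes in short steps, Python scripts to look and compute and a shell command to move; the robot and the scene stay as the last step left them, time stands still between calls to the robot, and variables do not carry over. Pictures are saved under pics/ and viewed, about 8 in all and at most 12, crops included, and the job is handed in when it is done.

```bash
mkdir -p pics; cat > h.py <<'E'
import numpy as np, cv2
from plant import get_obs, capture
from scipy.spatial.transform import Rotation as Ro
def snap(n,f):
    c=capture(n); cv2.imwrite('pics/'+f+'.png',c['color'][:,:,::-1]); np.savez('pics/'+f,**c,n=n); return c
def load(f): return np.load('pics/'+f+'.npz')
def ray(c,u,v):
    K=c['mtx'];x=(u-K[0,2])/K[0,0];y=(v-K[1,2])/K[1,1]
    if str(c['n'])=='wrist':
        r=np.hypot(x,y)+1e-12; d=np.array([x/r*np.sin(r),y/r*np.sin(r),np.cos(r)])
    else: d=np.array([x,y,1.])
    R=cv2.Rodrigues(c['rvec'])[0]; return -R.T@c['tvec'].ravel(), R.T@(d/np.linalg.norm(d))
def onz(c,u,v,z):
    o,d=ray(c,u,v); return o+d*(z-o[2])/d[2]
def tri(a,b):
    A=0;B=0
    for c,u,v in (a,b):
        o,d=ray(c,u,v);P=np.eye(3)-np.outer(d,d);A=A+P;B=B+P@o
    return np.linalg.solve(A,B)
def proj(c,p):
    R=cv2.Rodrigues(c['rvec'])[0];q=R@np.asarray(p,float)+c['tvec'].ravel();K=c['mtx']
    if str(c['n'])=='wrist':
        r=np.hypot(q[0],q[1]);t=np.arctan2(r,q[2]);xy=q[:2]/max(r,1e-9)*t
    else: xy=q[:2]/q[2]
    return K[0,0]*xy[0]+K[0,2],K[1,1]*xy[1]+K[1,2]
E
python3 - <<'E'
from h import *
np.set_printoptions(precision=3,suppress=True)
for n in('scene','side','wrist'):
    c=snap(n,n+'0');R=cv2.Rodrigues(c['rvec'])[0];print(n,-R.T@c['tvec'].ravel(),R[2],c['mtx'].ravel())
print(get_obs())
E
```

```text
scene [1288.038 -701.043  964.552] [-0.547  0.516 -0.659] [436.382   0.    314.894   0.    436.382 200.384   0.      0.      1.   ]
side [106.416 559.979 698.156] [ 0.474 -0.603 -0.642] [380.698   0.    324.967   0.    380.698 205.215   0.      0.      1.   ]
wrist [ 230.485 -479.31   384.348] [-0.298 -0.086 -0.951] [309.707   0.    319.692   0.    309.707 198.038   0.      0.      1.   ]
{'time': 0.15, 'joint_positions': array([-1.429,  0.343,  1.525, -0.   ,  1.275, -0.146]), 'dq': array([-0.   , -0.002, -0.003, -0.   ,  0.001, -0.   ]), 'tau': array([  0.002, -43.147, -24.435,   0.072,   0.054,  -0.   ]), 'tool_pos': array([ 149.017, -503.325,  404.223]), 'tcp_rot': array([-3.14 , -0.   ,  0.288]), 'contact_force': array([-0.198,  0.57 , -0.624]), 'moment': array([-0.037, -0.001,  0.004]), 'grip_width': 91.89320639080104}
```

View pics/scene0.png

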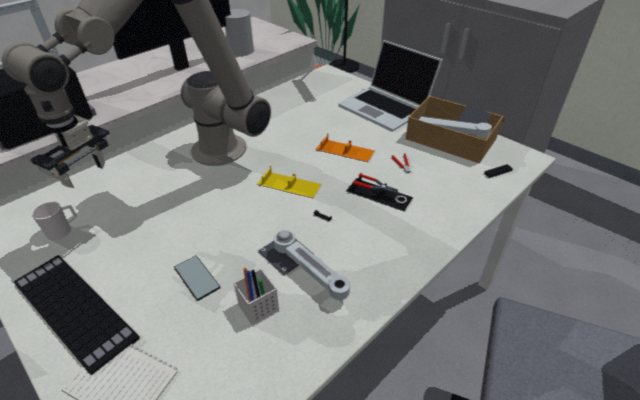

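View pics/side0.png

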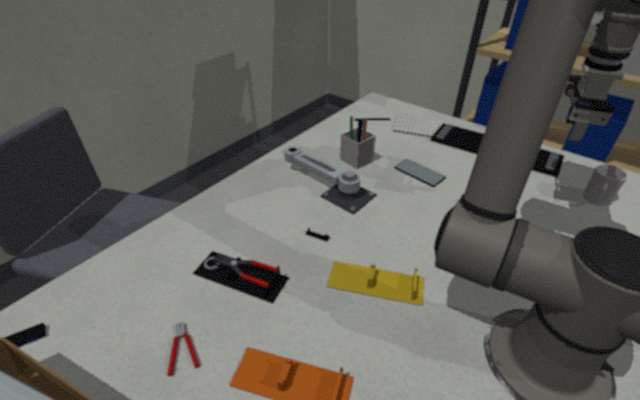

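Scene view: black rest with red pliers at (380,190), ring at (402,199), stub at (284,235), bracket at (322,215). Side view: pliers handles at (262,273), ring (211,264), stub (348,175), bracket (317,235), cutters (183,350).

```bash
python3 - <<'E'
from h import *
np.set_printoptions(precision=1,suppress=True)
s=load('scene0');d=load('side0')
print('ring',onz(s,402,199,16),onz(d,211,264,16),tri((s,402,199),(d,211,264)))
print('stub',onz(s,284,234,80),onz(d,348,174,80),tri((s,284,234),(d,348,174)))
print('hub2',onz(s,340,285,70),onz(d,292,151,70))
print('bracket',onz(s,322,215,5),onz(d,317,235,5))
print('cut',onz(s,401,162,5),onz(d,183,350,5)); print('cup',onz(s,257,297,47),onz(d,358,148,47)); print('phone',onz(s,197,277,5),onz(d,419,172,5))
for f,c,R in(('scene',s,(340,160,430,215)),('side',d,(180,235,310,310))):
    im=c['color'].astype(int);x0,y0,x1,y1=R
    m=np.zeros(im.shape[:2],np.uint8);sub=im[y0:y1,x0:x1]
    m[y0:y1,x0:x1]=((sub[...,0]>110)&(sub[...,1]<70)&(sub[...,2]<80))
    n,l,st,ce=cv2.connectedComponentsWithStats(m)
    for i in range(1,n):
        if st[i,4]>15:
            yy,xx=np.nonzero(l==i);P=np.array([onz(c,x,y,38)[:2] for x,y in zip(xx,yy)])
            ctr,_,vt=np.linalg.svd(P-P.mean(0),full_matrices=False);t=(P-P.mean(0))@vt[0]
            print(f,st[i],P.mean(0),'dir',vt[0],'ends',P.mean(0)+vt[0]*t.min(),P.mean(0)+vt[0]*t.max())
E
```

```text
ring [699.4 247.3  16. ] [685.8 255.2  16. ] [693.9 252.9   8.6]
stub [ 595.2 -171.5   80. ] [ 597.  -168.7   80. ] [ 596.3 -170.5   79.7]
hub2 [ 825. -184.   70.] [ 812.3 -172.1   70. ]
bracket [558.8  15.7   5. ] [559.6  15.6   5. ]
cut [563.1 422.1   5. ] [561.5 425.6   5. ]
cup [ 689.8 -348.3   47. ] [ 683.2 -346.7   47. ]
phone [ 490.4 -409.     5. ] [ 487.  -406.9    5. ]
scene [395 160   9   7  21] [586.6 373.7] dir [ 0.9 -0.3] ends [566.3 380.8] [606.6 366.8]
scene [359 174  17   6  23] [556.  233.5] dir [1.  0.3] ends [530.6 226.3] [585.5 242. ]
scene [354 181  18   7  37] [571.7 193.6] dir [1.  0.3] ends [542.  184.4] [600.6 202.6]
side [252 261  25   9  58] [570.9 192.2] dir [-1.  -0.3] ends [600.7 201.1] [541.2 183.4]
side [241 274  27  12  83] [558.3 234.9] dir [-1.  -0.2] ends [591.6 243.1] [526.7 227.1]
```

```bash
cat >> h.py <<'E'
def go(target,yaw=None):
    "tool-axis shift (m) and turn to bring the TCP to target, tool pointing down with yaw"
    o=get_obs();R=Ro.from_euler('xyz',o['tcp_rot']);s=R.inv().apply(np.asarray(target)-o['tool_pos'])/1000
    w=[0,0,0] if yaw is None else (R.inv()*Ro.from_euler('xyz',[np.pi,0,yaw])).as_rotvec()
    print('shift',np.round(s,4),'turn',np.round(w,4));return s
E
python3 - <<'E'
from h import *
go([500,-130,400]);go([570,216,330])
E
```

```text
shift [ 0.4425 -0.2583  0.0046] turn [0 0 0]
shift [ 0.6078 -0.5702  0.0749] turn [0 0 0]
```

```bash
python3 -m pendant '[[[0.04,-0.02,0],[0,0,0],0.09],[[0.08,-0.04,0],[0,0,0],0.09],[[0.12,-0.06,0],[0,0,0],0.09],[[0.16,-0.08,0],[0,0,0],0.09],[[0.2,-0.1,0],[0,0,0],0.09],[[0.23,-0.12,0],[0,0,0],0.09],[[0.26,-0.14,0],[0,0,0],0.09],[[0.29,-0.16,0],[0,0,0],0.09],[[0.32,-0.18,0],[0,0,0],0.09],[[0.35,-0.2,0],[0,0,0],0.09]]'
python3 - <<'E'
from h import *
print(get_obs()['tool_pos']);go([570,216,330])
E
```

```text
time: 0.98
tool_pos: [428.8, -210.4, 404.6]
tcp_rot: [-3.141, 0.0, 0.288]
contact_force: [0.2, -0.9, 0.6]
grip_width: 89.8
[ 428.75651057 -210.40109285  404.62681363]
shift [ 0.2566 -0.3686  0.0746] turn [0 0 0]
```

```bash
python3 -c "
from h import *
snap('wrist','w1')"
python3 -m pendant '[[[0.02,-0.03,0.007],[0,0,0],0.09],[[0.045,-0.063,0.014],[0,0,0],0.09],[[0.068,-0.096,0.02],[0,0,0],0.09],[[0.091,-0.129,0.027],[0,0,0],0.09],[[0.114,-0.162,0.034],[0,0,0],0.09],[[0.137,-0.195,0.041],[0,0,0],0.09],[[0.16,-0.228,0.048],[0,0,0],0.09],[[0.183,-0.261,0.055],[0,0,0],0.09],[[0.206,-0.294,0.062],[0,0,0],0.09],[[0.229,-0.327,0.069],[0,0,0],0.09]]'
python3 -m pendant '[[[0.014,-0.02,0.003],[0,0,0],0.09],[[0.026,-0.038,0.005],[0,0,0],0.09],[[0.027,-0.041,0.005],[0,0,0],0.09],[[0.027,-0.041,0.005],[0,0,0],0.09]]'
python3 - <<'E'
from h import *
snap('wrist','w2')
a=cv2.imread('pics/w1.png');b=cv2.imread('pics/w2.png')
cv2.imwrite('pics/w12.png',cv2.resize(np.vstack([a,b]),(480,600),interpolation=cv2.INTER_AREA))
E
```

```text
time: 1.87
tool_pos: [554.9, 168.1, 335.0]
tcp_rot: [3.141, 0.001, 0.288]
contact_force: [1.1, -1.5, -0.7]
grip_width: 90.1
time: 2.2
tool_pos: [568.7, 214.1, 329.9]
tcp_rot: [3.142, 0.001, 0.29]
contact_force: [0.4, -0.3, -0.5]
grip_width: 90.3
```

View pics/w2.png

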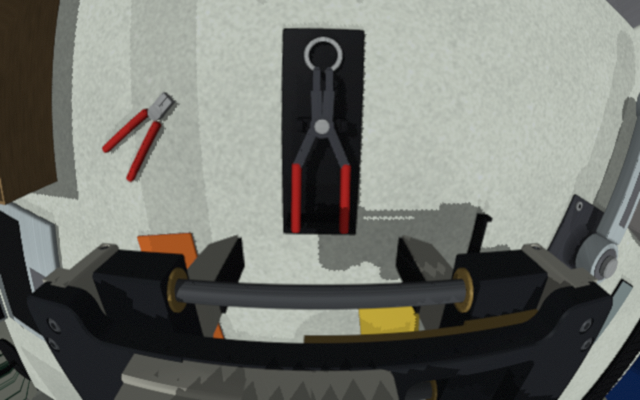

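View pics/w1.png

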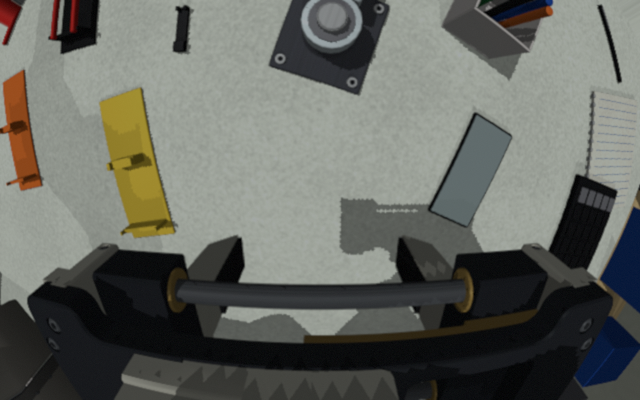

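Wrist view: handles at (296,165–232) and (346,165–232), pivot (322,127), ring centre (323,55). The w1 view shows the stub end at (332,18).

```bash
python3 - <<'E'
from h import *
np.set_printoptions(precision=1,suppress=True)
c=load('w2')
im=c['color'].astype(int);m=((im[...,0]>110)&(im[...,1]<70)&(im[...,2]<80)).astype(np.uint8)
m[:, :260]=0;m[:,380:]=0;m[245:]=0
n,l,st,ce=cv2.connectedComponentsWithStats(m)
for i in range(1,n):
    if st[i,4]>100:
        yy,xx=np.nonzero(l==i);P=np.array([onz(c,x,y,41)[:2] for x,y in zip(xx,yy)])
        v=cv2.fitLine(P.astype(np.float32),cv2.DIST_L2,0,.01,.01).ravel();t=(P-v[2:])@v[:2]
        print(st[i],P.mean(0),'ang',np.arctan2(v[1],v[0]),v[2:]+v[:2]*t.min(),v[2:]+v[:2]*t.max())
g=c['color'][25:85,290:360];gr=cv2.cvtColor(g,cv2.COLOR_RGB2GRAY);_,b=cv2.threshold(gr,0,255,cv2.THRESH_OTSU)
print('ring',onz(c,323,55,10),'pivot',onz(c,322,127,42))
w=load('w1');print('stub',onz(w,332,18,84),'br',onz(w,181,29,5))
E
```

```text
[292 164   8  69 511] [560.  234.8] ang 0.25419164 [526.2 226. ] [590.1 242.6]
[341 165   9  43 336] [582.9 194.7] ang 0.29830644 [563.8 188.9] [601.7 200.5]
ring [693.1 247.9  10. ] pivot [628.2 229.7  42. ]
stub [ 592.2 -174.2   84. ] br [559.5  13.8   5. ]
```

```bash
python3 - <<'E'
from h import *
go([575,215.2,195],.275)
E
```

```text
shift [ 0.0068 -0.0003  0.1352] turn [0.0004 0.0013 0.0137]
```

```bash
python3 -m pendant '[[[0.007,0,0.025],[0,0,0.014],0.09],[[0.007,0,0.05],[0,0,0.014],0.09],[[0.007,0,0.075],[0,0,0.014],0.09],[[0.007,0,0.1],[0,0,0.014],0.09],[[0.007,0,0.12],[0,0,0.014],0.09],[[0.007,0,0.13],[0,0,0.014],0.09],[[0.007,0,0.135],[0,0,0.014],0.09],[[0.007,0,0.135],[0,0,0.014],0.09],[[0.007,0,0.135],[0,0,0.014],0.09]]'
python3 -c "
from h import *
snap('wrist','w3')"
```

```text
time: 3.0
tool_pos: [576.1, 214.7, 196.8]
tcp_rot: [3.141, -0.002, 0.273]
contact_force: [0.0, 0.0, -0.3]
grip_width: 90.0
```

View pics/w3.png

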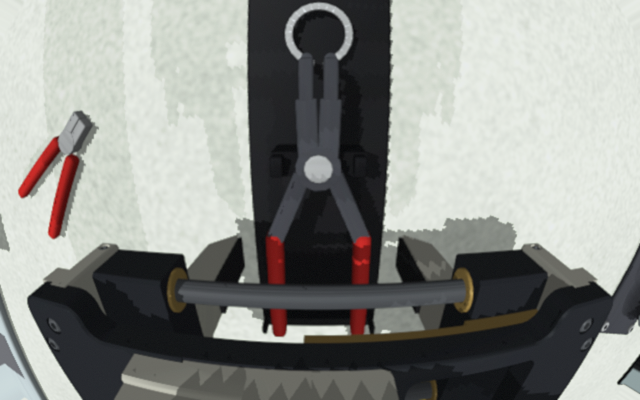

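```bash
python3 -m pendant '[[[0,0,0.001],[0,0,0],0.07],[[0,0,0.001],[0,0,0],0.06],[[0,0,0.001],[0,0,0],0.05],[[0,0,0.001],[0,0,0],0.04],[[0,0,0.001],[0,0,0],0.03],[[0,0,0.001],[0,0,0],0.02],[[0,0,0.001],[0,0,0],0.02],[[0,0,0.001],[0,0,0],0.02],[[0,0,0.001],[0,0,0],0.02],[[0,0,0.001],[0,0,0],0.02]]'
python3 - <<'E'
from h import *
print(onz(load('w3'),318,169,42),onz(load('w3'),320,34,10), get_obs()['tool_pos'])
E
```

```text
time: 3.88
tool_pos: [575.5, 215.2, 194.7]
tcp_rot: [3.142, 0.0, 0.274]
contact_force: [-1.6, -0.7, 2.0]
grip_width: 34.3
[628.64147664 230.13524846  42.        ] [693.30673868 247.28584921  10.        ] [575.47884786 215.19673517 194.71495024]
```

Grip closed at 34.3 mm (at the stop). Lift straight up.

```bash
python3 -m pendant '[[[0,0,-0.004],[0,0,0],0.02],[[0,0,-0.012],[0,0,0],0.02],[[0,0,-0.024],[0,0,0],0.02],[[0,0,-0.04],[0,0,0],0.02],[[0,0,-0.056],[0,0,0],0.02],[[0,0,-0.072],[0,0,0],0.02],[[0,0,-0.088],[0,0,0],0.02],[[0,0,-0.1],[0,0,0],0.02],[[0,0,-0.108],[0,0,0],0.02],[[0,0,-0.112],[0,0,0],0.02]]'
python3 -c "
from h import *
snap('wrist','w4');go([482,-203,306]);print(onz(load('w1'),332,18,84))"
```

```text
time: 4.72
tool_pos: [575.8, 215.3, 308.9]
tcp_rot: [3.141, -0.003, 0.274]
contact_force: [0.1, -0.3, -2.4]
grip_width: 34.5
shift [-0.2034  0.3773  0.0022] turn [0 0 0]
[ 592.18849296 -174.21911464   84.        ]
```

View pics/w4.png

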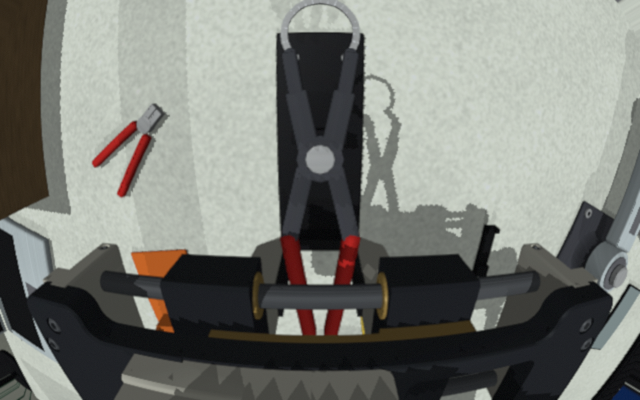

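```bash
python3 -m pendant '[[[-0.004,0.008,0],[0,0,0],0.02],[[-0.012,0.022,0],[0,0,0],0.02],[[-0.024,0.044,0],[0,0,0],0.02],[[-0.038,0.069,0],[0,0,0],0.02],[[-0.052,0.095,0],[0,0,0],0.02],[[-0.066,0.12,0],[0,0,0],0.02],[[-0.08,0.146,0],[0,0,0],0.02],[[-0.094,0.171,0],[0,0,0],0.02],[[-0.108,0.197,0],[0,0,0],0.02],[[-0.122,0.222,0],[0,0,0],0.02]]'
python3 -m pendant '[[[-0.014,0.025,0],[0,0,0],0.02],[[-0.028,0.051,0],[0,0,0],0.02],[[-0.042,0.077,0],[0,0,0],0.02],[[-0.055,0.1,0],[0,0,0],0.02],[[-0.066,0.12,0],[0,0,0],0.02],[[-0.075,0.136,0],[0,0,0],0.02],[[-0.081,0.148,0],[0,0,0],0.02],[[-0.085,0.155,0],[0,0,0],0.02],[[-0.085,0.156,0],[0,0,0],0.02],[[-0.085,0.156,0],[0,0,0],0.02]]'
python3 -c "
from h import *
c=[snap(n,n+'5') for n in('wrist','scene','side')]
a=cv2.imread('pics/scene5.png')[180:280,230:330];b=cv2.imread('pics/side5.png')[125:225,305:405]
w=cv2.imread('pics/wrist5.png')[0:200,220:420]
f=lambda x,s:cv2.resize(x,s,interpolation=cv2.INTER_CUBIC)
cv2.imwrite('pics/v5.png',np.hstack([f(w,(400,400)),np.vstack([f(a,(200,200)),f(b,(200,200))])]))
cv2.imwrite('pics/v5.png',np.hstack([f(a,(400,400)),f(b,(400,400))]))
cv2.imwrite('pics/w5.png',f(w,(600,600)))"
```

```text
time: 5.6
tool_pos: [517.1, -33.3, 305.8]
tcp_rot: [-3.141, 0.002, 0.274]
contact_force: [-0.3, -0.7, -2.5]
grip_width: 34.4
time: 6.43
tool_pos: [478.5, -204.6, 306.4]
tcp_rot: [-3.141, 0.0, 0.273]
contact_force: [-0.2, -0.2, -1.6]
grip_width: 34.6
```

View pics/w5.png

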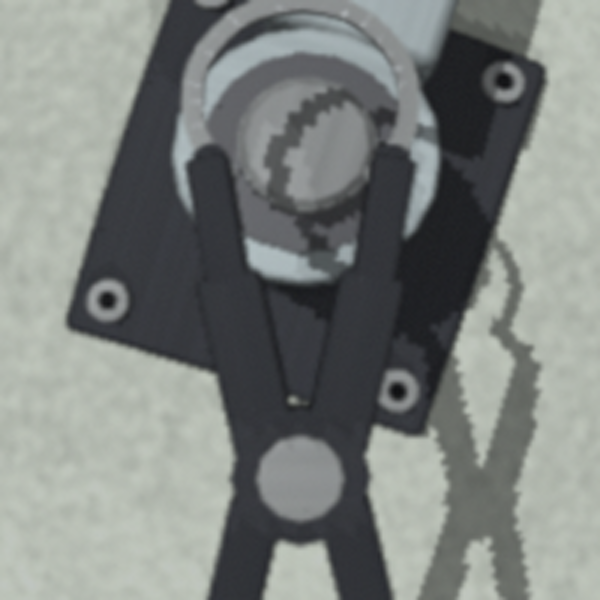

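View pics/v5.png

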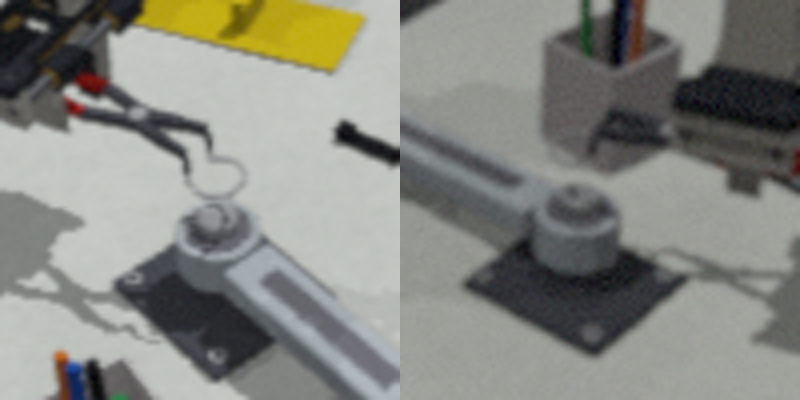

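Wrist crop: ring centred at about full-image (320,38), stub end at (322.7,46). Scene: ring at (284.3,224.3) just above stub (283.3,234.5). Side: faint ring (348.8,163), stub (349.2,174).

```bash
python3 - <<'E'
from h import *
np.set_printoptions(precision=1,suppress=True)
w,s,d=[load(n+'5') for n in('wrist','scene','side')]
# make ellipse fits on the wrist crop: stub end disc, ring inner edge
print('pivot wrist',onz(w,320,159.5,126+5))
o=get_obs();R=Ro.from_euler('xyz',o['tcp_rot'])
for x in(118.5,121.5):print('ring nominal',o['tool_pos']+R.apply([x,0,185]),'px',proj(w,o['tool_pos']+R.apply([x,0,185])),proj(s,o['tool_pos']+R.apply([x,0,185])),proj(d,o['tool_pos']+R.apply([x,0,185])))
print('ring wrist',onz(w,320,38,121),onz(w,320,38,119),'stub wrist',onz(w,322.7,46.5,84))
print('stub ext',tri((s,283.3,234.5),(d,349.2,174)),onz(s,283.3,234.5,84),onz(d,349.2,174,84))
print('ring ext',tri((s,284.3,224.3),(d,348.8,163)),onz(s,284.3,224.3,121),onz(d,348.8,163,121))
g=cv2.cvtColor(w['color'],cv2.COLOR_RGB2GRAY)
for r in(10,20,30,38,46): print(r,g[r,278:362])
E
```

```text
pivot wrist [ 531.3 -189.9  131. ]
ring nominal [ 592.7 -171.5  121.6] px (np.float64(317.7466801466166), np.float64(37.29295774715686)) (np.float64(282.4645955609615), np.float64(223.02202038489122)) (np.float64(350.54011080785097), np.float64(161.63452438573378))
ring nominal [ 595.6 -170.7  121.6] px (np.float64(317.73655990122387), np.float64(31.911016798339745)) (np.float64(283.3708029681499), np.float64(223.39015946388116)) (np.float64(349.50707329202436), np.float64(161.39799167850177))
ring wrist [ 592.8 -172.7  121. ] [ 593.2 -172.6  119. ] stub wrist [ 595.  -173.9   84. ]
stub ext [ 595.  -173.    78.7] [ 598.4 -176.6   84. ] [ 591.2 -166.1   84. ]
ring ext [ 596.4 -168.5  117.2] [ 599.6 -170.9  121. ] [ 593.  -163.9  121. ]
10 [ 56  57  57  56  55  55  56  56  55  56  71 103 134 148 149 147 146 146
 145 139 122  90  60  54  54  53  53  55  56  63  76  84  87  92  99 113
 129 131 132 138 144 151 160 162 163 162 159 153 147 143 143 143 140 137
 137 139 140 142 144 147 142 125 110 115 130 137 140 141 142 142 142 143
 152 164 167 167 165 165 166 167 169 168 166 164]
20 [ 55  
[... 670 characters left out ...]
5  89  47]
38 [ 71 106 141 155 152 150 148 148 142 136 152 140 113 100  99  99 100  99
  99 100  99  99 105 114 119 126 135 141 143 143 142 142 142 142 143 143
 141 126  93  79  79  78  76  75  76  77  81 100 126 137 136 129 134 136
 135 135 136 138 138 140 138 131 118 105  90  71  58  54  50  50  50  49
  48  62 100 129 138 139 140 140 144 158 171 172]
46 [122 162 180 181 173 160 150 150 148 149 147 141 123 107  99  98  98  99
  99  97 103 116 118 125 135 141 143 147 151 155 155 145 113  92  90  89
  88  87  86  87  86  96 124 137 141 141 139 140 139 139 136 133 133 135
 137 138 139 140 140 140 139 136 135 130 113  95  95  96  86  85  91 110
 126 138 140 140 140 141 143 145 138 137 138 126]
```

```bash
python3 -m pendant '[[[0,0,0.004],[0,0,0],0.02],[[0,0,0.01],[0,0,0],0.02],[[0,0,0.016],[0,0,0],0.02],[[0,0,0.022],[0,0,0],0.02],[[0,0,0.026],[0,0,0],0.02],[[0,0,0.028],[0,0,0],0.02],[[0,0,0.029],[0,0,0],0.02],[[0,0,0.029],[0,0,0],0.02],[[0,0,0.029],[0,0,0],0.02]]'
python3 -c "
from h import *
c=[snap(n,n+'6') for n in('wrist','scene','side')]
a=cv2.imread('pics/scene6.png')[200:260,255:315];b=cv2.imread('pics/side6.png')[140:200,320:380]
w=cv2.imread('pics/wrist6.png')[0:120,260:380]
f=lambda x,s:cv2.resize(x,s,interpolation=cv2.INTER_CUBIC)
cv2.imwrite('pics/v6.png',np.hstack([f(w,(560,560)),np.vstack([f(a,(240,280)),f(b,(240,280))])]))
"
```

```text
time: 7.33
tool_pos: [478.6, -204.8, 277.8]
tcp_rot: [3.141, -0.0, 0.274]
contact_force: [0.4, -0.4, -1.0]
grip_width: 34.5
```

View pics/v6.png

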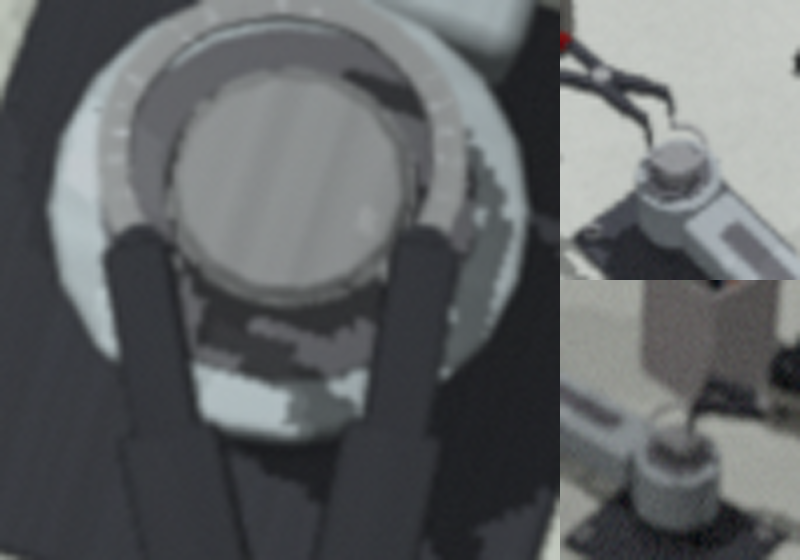

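Ring inner edge centred at crop (284,168) → full (320.9,36); stub end at crop (291,180) → (322.4,38.6). Nothing touching.

```bash
python3 - <<'E'
from h import *
np.set_printoptions(precision=2,suppress=True)
w=load('wrist6');o=get_obs();R=Ro.from_euler('xyz',o['tcp_rot']);print(o['tool_pos'],o['contact_force'])
T=lambda p:R.inv().apply(p-o['tool_pos'])
k=120/560
P=lambda x,y,z:onz(w,260+x*k-.5,y*k-.5,z)
zr=o['tool_pos'][2]-185
r=T(P(284,168,zr));s=T(P(291,180,84))
print('ring',r,'stub',s,'move',s-r)
for n,x,y,z in(('ring inner L',132,160,zr),('R',437,160,zr),('top',284,18,zr),('stub L',165,190,84),('R',415,190,84),('top',291,66,84),('bot',291,303,84),('face top',291,68,84),('face bot',291,292,84),('washer L',50,200,72),('washer R',527,200,72),('washer bot',290,380,72),('hub bot',290,442,70)):print(n,T(P(x,y,z)))
E
```

```text
[ 478.59 -204.74  278.  ] [ 0.07  0.07 -2.59]
ring [120.     0.44 185.05] stub [120.41   1.28 194.05] move [0.41 0.84 9.  ]
ring inner L [121.27 -16.57 185.04]
R [121.29  17.57 185.06]
top [138.38   0.45 185.05]
stub L [119.35 -13.56 194.04]
R [119.4   15.89 194.05]
top [134.98   1.29 194.05]
bot [105.2    1.27 194.04]
face top [134.72   1.29 194.05]
face bot [106.55   1.27 194.04]
washer L [120.98 -29.16 206.03]
washer R [121.07  31.28 206.06]
washer bot [ 96.61   1.22 206.04]
hub bot [ 88.65   1.23 208.03]
```

```bash
python3 -m pendant '[[[-0.0006,0.0006,0],[0,0,0],0.02],[[-0.0006,0.0006,0.001],[0,0,0],0.02],[[-0.0006,0.0006,0.002],[0,0,0],0.02],[[-0.0006,0.0006,0.003],[0,0,0],0.02],[[-0.0006,0.0006,0.004],[0,0,0],0.02],[[-0.0006,0.0006,0.005],[0,0,0],0.02],[[-0.0006,0.0006,0.006],[0,0,0],0.02],[[-0.0006,0.0006,0.007],[0,0,0],0.02],[[-0.0006,0.0006,0.007],[0,0,0],0.02],[[-0.0006,0.0006,0.007],[0,0,0],0.02]]'
python3 -c "
from h import *
c=[snap(n,n+'7') for n in('wrist','scene','side')]
a=cv2.imread('pics/scene7.png')[200:260,255:315];b=cv2.imread('pics/side7.png')[140:200,320:380]
w=cv2.imread('pics/wrist7.png')[0:120,260:380]
f=lambda x,s:cv2.resize(x,s,interpolation=cv2.INTER_CUBIC)
cv2.imwrite('pics/v7.png',np.hstack([f(w,(560,560)),np.vstack([f(a,(240,280)),f(b,(240,280))])]))
o=get_obs();print(o['contact_force'],o['moment'],o['tool_pos'])
"
```

```text
time: 8.32
tool_pos: [478.1, -205.4, 270.6]
tcp_rot: [-3.142, 0.0, 0.274]
contact_force: [0.0, -0.0, -2.3]
grip_width: 34.2
[ 0.46885063  0.71439026 -2.29916055] [-0.0088386   0.05066786 -0.07049323] [ 478.12947641 -205.4343623   270.77354258]
```

View pics/v7.png

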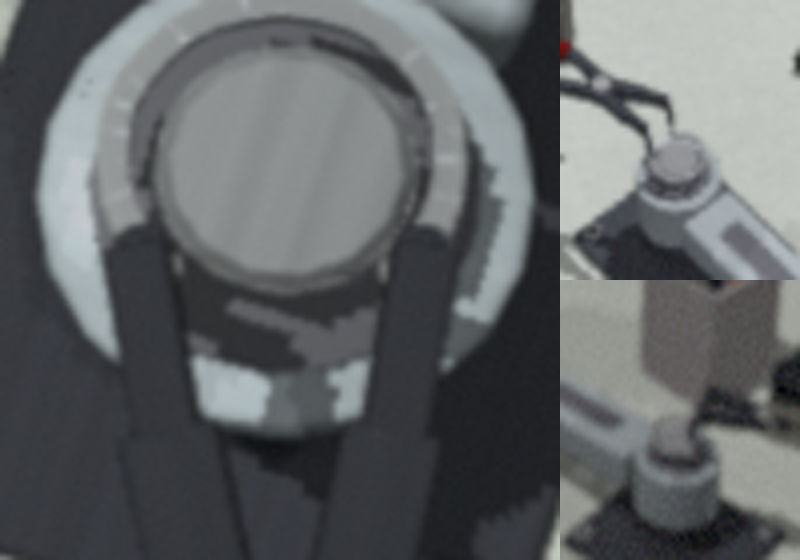

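Ring's bore L/R/top at crop 132/435/20 and the stub end at 152/422/48–291: nearly concentric, slight +y shift needed.

```bash
python3 - <<'E'
from h import *
np.set_printoptions(precision=2,suppress=True)
w=load('wrist7');o=get_obs();R=Ro.from_euler('xyz',o['tcp_rot'])
T=lambda p:R.inv().apply(p-o['tool_pos']);k=120/560
P=lambda x,y,z:onz(w,260+x*k-.5,y*k-.5,z)
zr=o['tool_pos'][2]-185
for n,x,y,z in(('ring inner L',132,160,zr),('R',435,160,zr),('top',284,20,zr),('stub L',152,170,83.5),('R',422,170,83.5),('top',287,48,83.5),('bot',287,291,83.5)):print(n,T(P(x,y,z)))
E
```

```text
ring inner L [121.25 -16.63 185.01]
R [121.27  17.28 185.01]
top [138.11   0.38 185.01]
stub L [120.46 -14.57 187.28]
R [120.5   16.03 187.29]
top [135.29   0.73 187.29]
bot [105.81   0.72 187.28]
```

```bash
python3 -m pendant '[[[-0.0005,0.0004,0],[0,0,0],0.02],[[-0.0005,0.0004,0.001],[0,0,0],0.02],[[-0.0005,0.0004,0.002],[0,0,0],0.02],[[-0.0005,0.0004,0.003],[0,0,0],0.02],[[-0.0005,0.0004,0.004],[0,0,0],0.02],[[-0.0005,0.0004,0.005],[0,0,0],0.02],[[-0.0005,0.0004,0.006],[0,0,0],0.02],[[-0.0005,0.0004,0.007],[0,0,0],0.02],[[-0.0005,0.0004,0.008],[0,0,0],0.02],[[-0.0005,0.0004,0.008],[0,0,0],0.02]]'
```

```text
time: 9.3
tool_pos: [477.7, -205.9, 262.5]
tcp_rot: [-3.141, 0.0, 0.274]
contact_force: [-0.6, -0.9, -2.3]
grip_width: 34.7
```

```bash
python3 -m pendant '[[[0,0,0.0005],[0,0,0],0.02],[[0,0,0.001],[0,0,0],0.02],[[0,0,0.0015],[0,0,0],0.02],[[0,0,0.0015],[0,0,0],0.02],[[0,0,0.0015],[0,0,0],0.02]]'
python3 -m pendant '[[[0,0,0.0005],[0,0,0],0.02],[[0,0,0.0005],[0,0,0],0.02],[[0,0,0.0005],[0,0,0],0.02],[[0,0,0.0005],[0,0,0],0.02]]'
python3 -c "
from h import *
o=get_obs();print(o['contact_force'],o['moment'],o['tool_pos'])
w=snap('wrist','wrist8')
[snap(n,n+'8') for n in('scene','side')]"
```

```text
time: 9.72
tool_pos: [477.7, -205.9, 261.2]
tcp_rot: [3.142, -0.0, 0.274]
contact_force: [-0.3, -0.5, -2.0]
grip_width: 34.5
time: 10.05
tool_pos: [477.7, -205.9, 260.7]
tcp_rot: [3.141, 0.0, 0.274]
contact_force: [1.6, 1.3, -1.8]
grip_width: 34.7
[ 1.55785793  1.27424291 -1.82483699] [-0.01081657  0.0623917   0.0204007 ] [ 477.73683092 -205.92746397  260.72337611]
```

```bash
for i in 1; do :; done
python3 -m pendant '[[[0,0,0.0005],[0,0,0],0.02],[[0,0,0.001],[0,0,0],0.02],[[0,0,0.001],[0,0,0],0.02]]'
python3 -m pendant '[[[0,0,0.0005],[0,0,0],0.02],[[0,0,0.0005],[0,0,0],0.02],[[0,0,0.0005],[0,0,0],0.02]]'
python3 -c "
from h import *
for i in range(3):
  w=snap('wrist','wrist9');o=get_obs();print(o['contact_force'],o['moment'],o['tool_pos'])"
```

```text
time: 10.45
tool_pos: [477.7, -205.9, 259.6]
tcp_rot: [-3.142, 0.0, 0.274]
contact_force: [0.7, -0.5, -2.1]
grip_width: 34.4
time: 10.7
tool_pos: [477.7, -205.9, 259.2]
tcp_rot: [3.142, 0.0, 0.274]
contact_force: [-0.1, 0.2, -1.7]
grip_width: 34.8
[-0.08253308 -0.3041426  -2.23145246] [-0.02751036  0.01098722 -0.05308885] [ 477.7378874  -205.95085911  259.20067544]
[-0.42272786 -0.10048144 -1.31226062] [0.09224776 0.08802937 0.00279571] [ 477.73579791 -205.95424771  259.2307877 ]
[ 1.04116558 -0.34503101 -1.05973085] [-0.03528578  0.0569858   0.01749015] [ 477.73890199 -205.95081939  259.2262085 ]
```

```bash
python3 -m pendant '[[[0,0,0.0005],[0,0,0],0.02],[[0,0,0.0005],[0,0,0],0.02],[[0,0,0.0005],[0,0,0],0.02]]'
python3 -c "
from h import *
F=[]
for i in range(4):
  w=snap('wrist','wrist9');o=get_obs();F.append(np.r_[o['contact_force'],o['moment'],o['tool_pos'][2]])
print(np.round(np.mean(F,0),3))"
python3 -m pendant '[[[0,0,0.0005],[0,0,0],0.02],[[0,0,0.0005],[0,0,0],0.02],[[0,0,0.0005],[0,0,0],0.02]]'
python3 -c "
from h import *
F=[]
for i in range(4):
  w=snap('wrist','wrist9');o=get_obs();F.append(np.r_[o['contact_force'],o['moment'],o['tool_pos'][2]])
print(np.round(np.mean(F,0),3))"
```

```text
time: 11.1
tool_pos: [477.7, -205.9, 258.7]
tcp_rot: [3.141, 0.0, 0.274]
contact_force: [-0.3, -0.2, -2.0]
grip_width: 34.4
[ 2.2100e-01  2.3300e-01 -1.8030e+00 -1.3000e-02  4.9000e-02 -1.4000e-02
  2.5872e+02]
time: 11.55
tool_pos: [477.7, -205.9, 258.2]
tcp_rot: [3.142, 0.0, 0.274]
contact_force: [0.6, 0.6, -1.7]
grip_width: 34.6
[-2.81000e-01  1.84000e-01 -1.99700e+00 -1.00000e-02  6.60000e-02
 -4.80000e-02  2.58212e+02]
```

```bash
cat > f.py <<'E'
from h import *
F=[]
for i in range(4):
  w=snap('wrist','wrist9');o=get_obs();F.append(np.r_[o['contact_force'],o['moment'],o['tool_pos']])
print(np.round(np.mean(F,0),3))
E
python3 -m pendant '[[[0,0,0.0003],[0,0,0],0.02],[[0,0,0.0003],[0,0,0],0.02]]' | head -1
python3 f.py
python3 -m pendant '[[[0,0,0.0003],[0,0,0],0.02],[[0,0,0.0003],[0,0,0],0.02]]' | head -1
python3 f.py
python3 -m pendant '[[[0,0,0.0003],[0,0,0],0.02],[[0,0,0.0003],[0,0,0],0.02]]' | head -1
python3 f.py
```

```text
time: 11.92
[ 2.08000e-01  5.11000e-01 -1.27900e+00 -2.80000e-02  5.00000e-02
 -4.60000e-02  4.77733e+02 -2.05932e+02  2.57896e+02]
time: 12.28
[ 3.17000e-01  1.88000e-01 -1.79600e+00 -3.60000e-02  3.70000e-02
 -2.10000e-02  4.77734e+02 -2.05936e+02  2.57606e+02]
time: 12.65
[-2.12000e-01 -3.03000e-01 -1.34600e+00 -4.00000e-03  4.70000e-02
 -1.40000e-02  4.77742e+02 -2.05933e+02  2.57309e+02]
```

```bash

python3 -m pendant '[[[0,0,0.0004],[0,0,0],0.02],[[0,0,0.0004],[0,0,0],0.02]]' | head -1
python3 f.py
python3 -c "
from h import *
c=[snap(n,n+'10') for n in('scene','side')]
a=cv2.imread('pics/scene10.png')[205:255,255:315];b=cv2.imread('pics/side10.png')[145:195,325:385]
w=cv2.imread('pics/wrist9.png')[0:110,260:380]
f=lambda x,s:cv2.resize(x,s,interpolation=cv2.INTER_CUBIC)
cv2.imwrite('pics/v10.png',np.hstack([f(w,(480,440)),np.vstack([f(a,(300,220)),f(b,(300,220))])]))
"
```

```text
time: 13.02
[-4.00000e-03 -2.49000e-01 -1.71200e+00 -1.20000e-02  4.40000e-02
  2.10000e-02  4.77729e+02 -2.05939e+02  2.56911e+02]
```

View pics/v10.png

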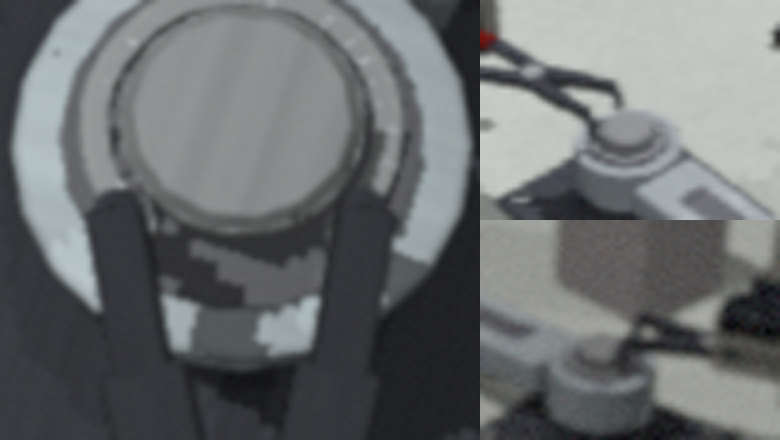

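Ring and stub look concentric (both centred near crop x 241), no contact in the moment signal yet. Continue down gently using the moment as the touch sensor.

```bash
sed -i 's/range(4)/range(6)/' f.py
python3 -m pendant '[[[0,0,0.0004],[0,0,0],0.02],[[0,0,0.0004],[0,0,0],0.02]]' | head -1
python3 f.py
python3 -m pendant '[[[0,0,0.0004],[0,0,0],0.02],[[0,0,0.0004],[0,0,0],0.02]]' | head -1
python3 f.py
python3 -m pendant '[[[0,0,0.0004],[0,0,0],0.02],[[0,0,0.0004],[0,0,0],0.02]]' | head -1
python3 f.py
```

```text
time: 13.48
[-6.81000e-01 -2.80000e-02 -1.59800e+00 -1.80000e-02  5.70000e-02
  9.00000e-03  4.77734e+02 -2.05942e+02  2.56517e+02]
time: 13.95
[-1.60000e-01 -3.60000e-02 -1.30600e+00 -2.50000e-02  6.20000e-02
  3.00000e-03  4.77739e+02 -2.05936e+02  2.56113e+02]
time: 14.42
[-3.86000e-01 -3.52000e-01 -1.23200e+00 -1.30000e-02  6.60000e-02
 -6.00000e-03  4.77734e+02 -2.05934e+02  2.55711e+02]
```

```bash
python3 - <<'E'
from h import *
ims={n:cv2.cvtColor(load(n)['color'],cv2.COLOR_RGB2GRAY) for n in('w4','wrist5','wrist6','wrist7','wrist8','wrist9')}
up=lambda g:cv2.resize(g,None,fx=8,fy=8,interpolation=cv2.INTER_CUBIC)
for nm,(x0,y0,x1,y1) in dict(pivot=(304,143,337,176),tipL=(286,46,306,66),tipR=(344,46,362,66),boxL=(290,70,312,110)).items():
    t=up(ims['wrist7'][y0:y1,x0:x1])
    for n,g in ims.items():
        r=cv2.matchTemplate(up(g[max(y0-8,0):y1+8,x0-8:x1+8]),t,cv2.TM_CCOEFF_NORMED);_,v,_,l=cv2.minMaxLoc(r);print(nm,n,round(v,3),l[0]/8-8,l[1]/8-(y0-max(y0-8,0)))
for n in ('wrist7','wrist8','wrist9'):
    g=ims[n]
    print(n,'col',g[0:20,320]); print(n,'row30',g[30,274:306],g[30,334:368])
E
```

```text
pivot w4 0.998 0.0 0.0
pivot wrist5 0.998 0.0 0.0
pivot wrist6 0.998 0.0 0.0
pivot wrist7 1.0 0.0 0.0
pivot wrist8 0.998 0.0 0.0
pivot wrist9 0.995 0.0 1.125
tipL w4 0.135 -6.5 8.0
tipL wrist5 0.776 -1.0 0.25
tipL wrist6 0.921 -0.375 0.125
tipL wrist7 1.0 0.0 0.0
tipL wrist8 0.831 -0.125 -0.375
tipL wrist9 0.905 -0.375 -1.75
tipR w4 0.385 -0.375 -0.625
tipR wrist5 0.64 -0.375 -0.875
tipR wrist6 0.801 0.125 0.25
tipR wrist7 0.999 0.0 0.0
tipR wrist8 0.807 -0.125 -1.375
tipR wrist9 0.791 0.5 -3.25
boxL w4 0.183 -8.0 8.0
boxL wrist5 0.925 0.375 2.0
boxL wrist6 0.984 0.25 1.25
boxL wrist7 1.0 0.0 0.0
boxL wrist8 0.95 -0.875 -1.875
boxL wrist9 0.924 -1.5 -3.0
wrist7 col [145 147 145 101  77  92  98  97  86  78 103 119 129 137 140 139 138 137
 138 138]
wrist7 row30 [187 186 186 185 185 183 173 158 151 150 150 149 146 123  98  99 100  90
  67  76 116 122 122 133 142 145 146 145 145 144 144 144] [138 139 140 141 141 141 142 141 141 140 132 113  98 102 105  97  93  93
 107 135 142 141 142 143 138 109  81  98 134 156 164 164 164 163]
wrist8 col [163 159 141 107 121 123 128 136 138 137 138 137 138 138 139 139 140 140
 140 141]
wrist8 row30 [186 181 160 119 102 103 120 145 152 151 151 150 145 115  68  56  87 116
 118 121 134 143 145 145 145 145 144 145 145 145 146 146] [141 141 142 141 142 142 142 140 139 137 137 134 118 101  93  98  98  81
  96 134 142 141 141 143 139 115  92  87  88  97 125 158 163 162]
wrist9 col [ 78 113 121 126 136 138 138 138 138 139 139 138 139 139 141 141 140 142
 143 143]
wrist9 row30 [161 125 104 102 103 118 146 154 154 159 158 155 134 105  97 112 123 118
 117 126 142 146 146 146 146 145 145 146 146 146 146 148] [141 142 142 142 143 142 142 140 139 138 136 134 133 119 100  89  85  75
  61  85 129 140 140 141 141 139 123 103  93  93  93 112 144 161]
```

```bash
python3 - <<'E'
from h import *
w=load('wrist9');o=get_obs();R=Ro.from_euler('xyz',o['tcp_rot'])
for th in(-.03,-.02,-.01,0,.01,.02,.03):
    c,s=np.cos(th),np.sin(th)
    q=lambda x,z:o['tool_pos']+R.apply([3+x*c-z*s,0.,158.7-(x*s+z*c)])  # nose-up th, about grip
    print(th,'pivot',np.round(proj(w,q(55,6)),2),'tip',np.round(proj(w,q(105,5)),2),'ring',np.round(proj(w,q(118.5,-26)),2))
g=cv2.cvtColor(w['color'],cv2.COLOR_RGB2GRAY)
for n in('wrist7','wrist8','wrist9'):
    m=(cv2.cvtColor(load(n)['color'],cv2.COLOR_RGB2GRAY)[140:180,300:340]>110).astype(np.uint8);_,_,st,ce=cv2.connectedComponentsWithStats(m);print(n,st[1:],ce[1:])
E
```

```text
-0.03 pivot [319.44 161.24] tip [319.4   48.54] ring [319.47  35.67]
-0.02 pivot [319.44 161.58] tip [319.4  48.2] ring [319.47  34.72]
-0.01 pivot [319.44 161.95] tip [319.39  47.88] ring [319.46  33.77]
0 pivot [319.43 162.32] tip [319.39  47.57] ring [319.46  32.83]
0.01 pivot [319.43 162.71] tip [319.39  47.29] ring [319.46  31.9 ]
0.02 pivot [319.43 163.12] tip [319.39  47.02] ring [319.46  30.98]
0.03 pivot [319.43 163.54] tip [319.38  46.78] ring [319.45  30.06]
wrist7 [[  6   6  28  27 602]] [[19.67774086 19.05813953]]
wrist8 [[  6   6  28  27 603]] [[19.66334992 19.07794362]]
wrist9 [[  6   7  29  28 620]] [[19.64032258 20.13709677]]
```

Tracking the pivot disc shows the ring has already touched the washer lightly, and the pliers rotated about 0.027 rad nose-up in the pads (almost no force). Raise 2 mm to the level height and recheck.

```bash
cat >> f.py <<'E'
g=cv2.cvtColor(w['color'],cv2.COLOR_RGB2GRAY)[140:180,300:340]
m=(g>110).astype(np.uint8);_,_,st,ce=cv2.connectedComponentsWithStats(m);print('pivot',st[1:,4],ce[1:],get_obs()['grip_width'])
E
python3 -m pendant '[[[0,0,-0.0005],[0,0,0],0.02],[[0,0,-0.001],[0,0,0],0.02],[[0,0,-0.001],[0,0,0],0.02]]' | head -1
python3 f.py
python3 -m pendant '[[[0,0,-0.0005],[0,0,0],0.02],[[0,0,-0.001],[0,0,0],0.02],[[0,0,-0.001],[0,0,0],0.02]]' | head -1
python3 f.py
```

```text
time: 14.97
[ 1.86000e-01  2.34000e-01 -1.27100e+00 -5.00000e-03  8.00000e-03
 -7.00000e-03  4.77753e+02 -2.05923e+02  2.56735e+02]
pivot [617] [[19.63371151 19.79578606]] 34.472162169879034
time: 15.52
[-2.48000e-01 -2.20000e-02 -1.60600e+00 -1.20000e-02  2.60000e-02
  1.00000e-02  4.77704e+02 -2.05930e+02  2.57715e+02]
pivot [611] [[19.58101473 19.5188216 ]] 34.320587428762245
```

```bash
python3 -m pendant '[[[0,0,0],[0,0,0],0.02],[[0,0,0],[0,0,0],0.02],[[0,0,0],[0,0,0],0.02],[[0,0,0],[0,0,0],0.02],[[0,0,0],[0,0,0],0.02],[[0,0,0],[0,0,0],0.02]]' | head -1
python3 f.py
python3 -c "
from h import *
c=[snap(n,n+'11') for n in('scene','side')]
a=cv2.imread('pics/scene11.png')[160:310,180:400];b=cv2.imread('pics/side11.png')[135:255,270:446]
w=cv2.imread('pics/wrist9.png')[0:70,275:365]
f=lambda x,s:cv2.resize(x,s,interpolation=cv2.INTER_CUBIC)
cv2.imwrite('pics/v11.png',np.hstack([f(w,(540,420)),np.vstack([f(a,(260,210)),f(b,(260,210))])]))
"
```

```text
time: 16.32
[ 1.50000e-02  1.98000e-01 -1.52600e+00  2.00000e-03  5.50000e-02
  2.20000e-02  4.77736e+02 -2.05938e+02  2.57717e+02]
pivot [611] [[19.56792144 19.4811784 ]] 34.71104100850257
```

View pics/v11.png

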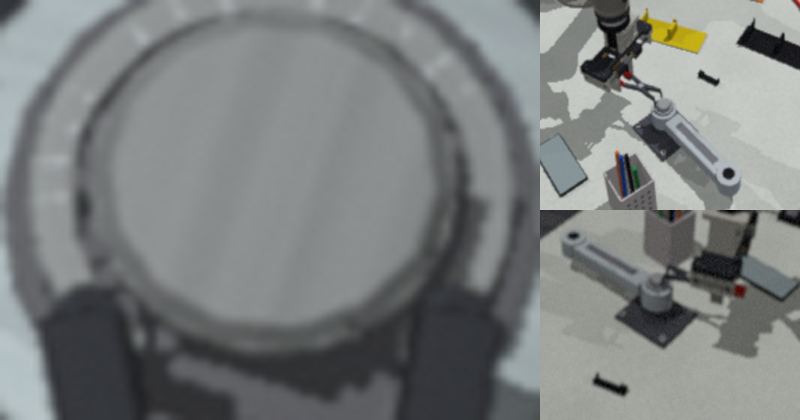

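Final view: the ring (inner edges at crop x 80/467) encircles the stub and lies within the washer's outline (8–540), level and concentric. Phone, cup and bracket are undisturbed. Handing in.

```bash
python3 -c "
from plant import close_job,get_obs
print(get_obs()['time'],close_job())"
```

```text
the job is handed in; nothing more can be done
16.7167 None
```

I took the pliers out of the rest by their handles, squeezed them to the stop and lowered the spread ring over the stub onto the grey washer. The job was handed in at 16.7 s with the pliers held there, still squeezed.

**Last checks**
- **Squeeze:** the finger opening was about 34.5 mm, so the handles are at their stop.
- **Force:** the vertical reading was about -1.5 N, against about -2.2 N hanging free, so the ring bears only lightly on the washer. The sideways reading was near zero.
- **Position:** in the last wrist picture the ring goes round the stub and is centred sideways, within the washer's outline. The far edge of the ring was outside the picture, so fore-and-aft centring was only measured just above the stub end. No sideways contact showed on the way down.
- **Other things:** the phone, pen cup and bracket looked unmoved in the last pictures. I did not check the cutters at the end, but the arm never went near them after the lift.

**What disagreed:** the force reading did not clearly show the first touch, so I lowered about 3 mm past it. This tipped the pliers about 0.027 rad nose-up in the pads, with almost no force. Tracking the pivot in the wrist camera showed it, and I raised the tool 2 mm until they were back to level, within about 0.005 rad by my estimate. That level check depends on the heights given in the task, as I had no direct view of the ring's tilt.

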